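# Set the living-room clock to four

## Task

The wall clock has stopped some time after three and lies on its back on the table with its glass off. Set it to four o'clock, to within a minute, by pushing the side of the long minute hand gently round clockwise with a fingertip until it points at the twelve; do not turn it backwards or run it past the hour. Pick nothing up, leave the clock lying where it is and do not disturb the other things on the table; finish with the hand let go.

Things in the scene. Friction and masses are not known exactly. Their poses are not given: they have to be found in the camera images.
- clock: Round wooden wall clock, 300 mm across, about 1.6 kg, lying loose on its back, any way round. Origin: centre of its underside, on the hands' axis; z up, x towards the twelve, -y towards the three. White dial 28 mm above the table, wooden rim (radius 138 to 150 mm) up to 32 mm. The hours are black bars; the twelve is a pair of bars side by side. Hub of the hands: 12 mm radius, up to 55 mm high.
- twelve_mark (a point): The middle of the double bar at the twelve: on the dial, 116 mm from the clock's axis, 29 mm above the table.
- minute_hand (a joint): Angle of the long minute hand, rad, growing clockwise seen from above: 0 at three o'clock (pointing at the twelve), 0.105 per minute, 6.283 at four o'clock (pointing at the twelve again). Stiff: it stays where it is left and takes 0.7 N or so to push at 90 mm from the axis. It can be pushed on past four o'clock: there is no stop there.
- minute_tip (a point): Tip of the minute hand: on top of it, on its centre line, 122 mm from the axis, 52 mm above the table. The hand is a dark steel bar 10 mm wide and 7 mm thick, from 45 to 52 mm above the table, with a tail reaching 28 mm behind the axis. It passes above the hour hand.
- hour_hand (a joint): Angle of the short hour hand, rad clockwise: 0 pointing at the three, 0.524 at the four. Geared to the minute hand (one twelfth of its angle); not to be pushed itself.
- hour_tip (a point): Tip of the hour hand, 62 mm from the axis, 39 mm above the table. A dark steel bar 12 mm wide, 35 to 39 mm above the table, with a 13 mm tail.
- mug: Bystander: lilac mug, 84 mm across, 95 mm high, with a handle; origin under its centre.
- jar: Bystander: closed glass jar, 68 mm across, 85 mm high; origin under its centre.
- screwdriver: Bystander: screwdriver 200 mm long, lying flat, handle towards its -x.
- book: Bystander: closed book, 120 x 180 x 22 mm, lying flat to the left of the clock; origin under its centre.

How it is judged:
By the outcome, as a careful person would: the job done as asked, in the order asked, and still so for the second after the job is handed in, with the robot touching nothing.
It also fails if it takes over 67 s, if anything falls off the work surface, if the arm or the gripper's body presses on something with over 40 N, if the wrist force passes 120 N, or if a joint passes its speed limit or range.

## Robot

A 7-joint arm with a two-finger parallel gripper is mounted at the origin on the work surface. World frame = base frame: x ahead of the robot, y to its left, z up, the work surface at z = 0. Lengths are in m, angles in rad, forces in N, time in s.
With the tool pointing down it reaches from about 0.425 to 1.025 m from the base axis. Payload 9.4 kg.
Tool frame: the origin (TCP) lies on the centre line of the jaws, within the pads' length; the fingertips stand 11 mm ahead of it and the grasp point (between the pads) lies 8 mm behind it; z points along the fingers, y is the line along which they close (so a half turn about z gives the same grasp; the last joint's range is limited). The gripper opens to 85 mm and grips with 20 to 120 N. Pads are 22 mm wide; open, the fingers measure 114 mm over their backs; the gripper's body (76 mm by 85 mm) begins 54 mm behind the grasp point. The pads swing forward as they close: fully open they stand 13 mm farther back than shut.
Start: joints at [1.129, 0.599, -0.003, 1.599, 0.002, 0.943, -0.08], TCP at [0.259, -0.677, 0.242] pointing down, gripper open.
Joint ranges: [-2.57, 2.57], [-0.35, 1.97], [-1.29, 1.29], [0.11, 2.56], [-1.05, 4.19], [0.11, 1.86], [-2.63, 2.63]. Speed limits (rad/s): [2.22, 2.22, 3.01, 3.01, 3.14, 3.14, 3.14].

## Interface

Orientations are given as a rotation vector (axis times angle).
In Python, from rig import ctrl gives the robot as it stands.
- The arm moves only by the shell command python3 -m crank 'ROWS' [OPENING] [FORCE]. ROWS is text: rows parted by semicolons, each of 6 numbers parted by spaces: the shift along the tool's x, y, z in m, then the turn, a rotation vector about the tool's x, y, z in rad. In form: x y z wx wy wz; .... A call has 1 to 10 rows; each row shifts and turns the commanded pose from where the row before left it, along the tool's axes as they then stand; what a row does not reach is not made up. A row lasts 1/10 s, in which the tool goes at most 50 mm and 8.59 degrees, less where a joint would pass 70% of its speed; a pose out of reach is approached as far as the arm can. A call is refused whole if a number of a shift passes 0.05 or a number of a turn 0.15, either way. A call with a gripper value outside its range is refused whole. OPENING is the finger opening in m, from 0 to 0.0854, set as the call begins (- or left out, the last holds). The fingers move at their own pace and stop on an object; FORCE is the grip in N (left out, the last holds). Time passes only in rows, so rows that do not move let the fingers close. It gives the time, the measured TCP pose, the force, the opening and the grip force at its end, in the units of the state.
- ctrl.state(): the state, without advancing time (a new reading comes with each control period).
- ctrl.capture(name): name is "side" or "top"; returns the picture (400x640x3 uint8, red, green, blue); there is no depth.
- ctrl.camera_params(name): a dict with "fx", "fy", "cx", "cy" (pixels), "T" (4x4, takes a point from camera to world coordinates). Camera axes: x right, y down, z forward; pixel columns grow to the right and rows downward; lengths in m; the calibration is good to about 2 mm. A picture is of the moment at which its call begins. camera_params takes no time and is no camera call.
- ctrl.sign_off(): hands the job in; it is judged then, once.
The state is a dict: "clock": time; "joint_pos": joint angles; "joint_vel": joint speeds; "joint_torque": joint torques, N m; "position": TCP position; "tcp_rot": TCP orientation; "wrist_force": force on the tool from outside, world axes, zero at the start; "torque": the same for the moment, N m; "opening": finger opening in m; "gripper_force": force on a finger pad.
Only numpy, scipy, OpenCV 4.12 (cv2) and the standard library are available. Lean on these libraries where they do the work, as an engineer would, in place of code of your own. Each camera call takes 0.05 s, during which the arm holds its last target. There are 200 camera calls.

## Working session

There is one attempt and no reset: what is moved stays moved. The work goes in short steps, Python scripts to look and compute and a shell command to move; the robot and the scene stay as the last step left them, time stands still between calls to the robot, and variables do not carry over. Pictures are saved under pics/ and viewed, at most 10 in all, crops included, and the job is handed in when it is done.

```bash
mkdir -p pics; ls; python3 - <<'E'
from rig import ctrl
import cv2
for n in("top","side"):
    p=ctrl.camera_params(n);print(n,p)
    cv2.imwrite(f"pics/{n}0.png",ctrl.capture(n)[:,:,::-1])
print(ctrl.state())
E
```

```text
pics
top {'fx': 423.0440192684029, 'fy': 423.0440192684029, 'cx': 318.7490269047678, 'cy': 197.44079540889186, 'T': array([[-0.02417746, -0.99759021,  0.06503243,  0.43506412],
       [-0.99956308,  0.02522913,  0.01539906, -0.00816401],
       [-0.01700266, -0.06463171, -0.99776433,  1.28583669],
       [ 0.        ,  0.        ,  0.        ,  1.        ]])}
side {'fx': 393.70478650273174, 'fy': 393.70478650273174, 'cx': 318.49260523008456, 'cy': 196.1033662676312, 'T': array([[-0.97476087, -0.1568185 ,  0.15889997,  0.34511392],
       [-0.2225136 ,  0.6246159 , -0.7485604 ,  0.9289188 ],
       [ 0.01813667, -0.76502479, -0.64374539,  0.8609843 ],
       [ 0.        ,  0.        ,  0.        ,  1.        ]])}
{'clock': 0.1, 'joint_pos': array([ 1.12927285,  0.60008635, -0.00254652,  1.60009292,  0.00177706,
        0.94293249, -0.07982318]), 'joint_vel': array([-1.69267824e-03,  3.00529668e-04,  9.17088757e-04, -2.94030426e-03,
       -9.18875135e-05,  7.29330460e-04, -2.34993303e-04]), 'joint_torque': array([ 4.72939413e-03, -7.77995324e+01,  1.56951517e+00, -2.58624727e+01,
        1.25938348e-02,  5.49372417e-03, -7.65217521e-06]), 'position': array([ 0.25850477, -0.67687384,  0.24145811]), 'tcp_rot': array([-3.08802259e+00, -5.69662633e-01,  6.15150585e-04]), 'wrist_force': array([-0.39197473,  0.63581361,  1.30314353]), 'torque': array([-0.00215078, -0.00155349, -0.00763444]), 'gripper_force': 0.0, 'opening': 0.08545265056805752}
```

View pics/top0.png

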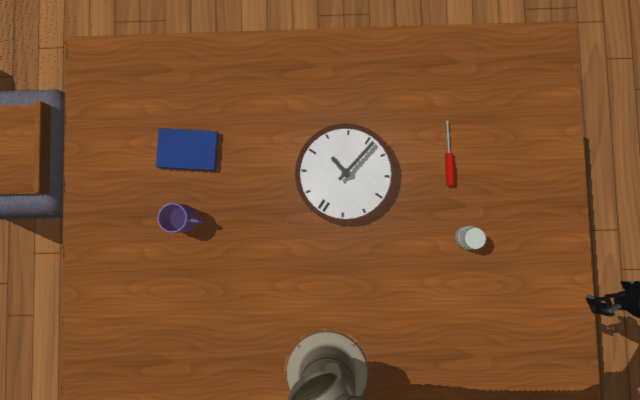

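View pics/side0.png

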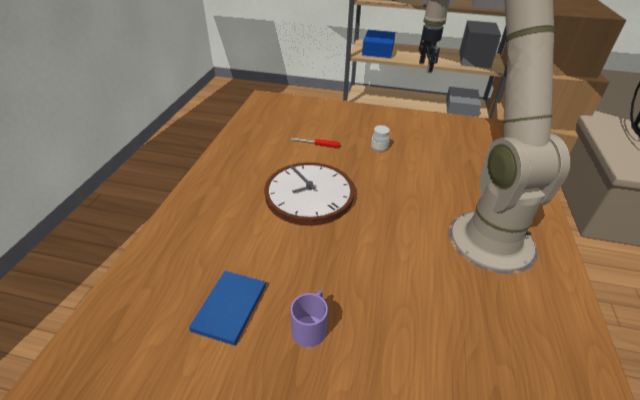

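The top picture shows the clock at about (346,172), the twelve's double bar at (323,205), the minute hand towards (375,143) and the hour hand towards (334,158). The jar is at (470,238), the screwdriver at (450,160), the mug at (175,218) and the book at (188,150). Next I'll rectify the clock and measure it.

```bash
cat > h.py <<'E'
from rig import ctrl
import numpy as np, cv2
def px(name,P):
    p=ctrl.camera_params(name);T=p["T"];q=(np.atleast_2d(P)-T[:3,3])@T[:3,:3]
    return np.c_[p["fx"]*q[:,0]/q[:,2]+p["cx"],p["fy"]*q[:,1]/q[:,2]+p["cy"]]
def pt(name,uv,z):
    p=ctrl.camera_params(name);T=p["T"]
    d=T[:3,:3]@[(uv[0]-p["cx"])/p["fx"],(uv[1]-p["cy"])/p["fy"],1]
    return T[:3,3]+d*(z-T[2,3])/d[2]
def rect(name,img,c,z,half=.17,n=560):
    "top-down ortho view at height z: up=+x, left=+y"
    s=np.array([[half,half],[half,-half],[-half,-half],[-half,half]])+c[:2]
    src=px(name,np.c_[s,np.full(4,z)]).astype(np.float32)
    M=cv2.getPerspectiveTransform(src,np.float32([[0,0],[n,0],[n,n],[0,n]]))
    return cv2.warpPerspective(img,M,(n,n),flags=cv2.INTER_CUBIC)
E
python3 - <<'E'
from h import *
img=cv2.imread("pics/top0.png")
# dial: white blob -> ellipse -> world at z=.028
hsv=cv2.cvtColor(img,cv2.COLOR_BGR2HSV)
def center(name,img,box):
    hsv=cv2.cvtColor(img,cv2.COLOR_BGR2HSV)
    m=((hsv[...,1]<60)&(hsv[...,2]>130)).astype(np.uint8)
    k=np.zeros_like(m);x0,y0,x1,y1=box;k[y0:y1,x0:x1]=m[y0:y1,x0:x1]
    c=max(cv2.findContours(k,0,2)[0],key=cv2.contourArea)
    h=cv2.convexHull(c)[:,0]
    W=np.array([pt(name,u,.028)[:2] for u in h])
    A=np.c_[2*W,np.ones(len(W))];s=np.linalg.lstsq(A,(W**2).sum(1),rcond=None)[0]
    return s[:2],np.sqrt(s[2]+s[:2]@s[:2])
c,r=center("top",img,(290,115,405,230));print(c,r)
c2,r2=center("side",cv2.imread("pics/side0.png"),(255,155,365,230));print(c2,r2)
for n,uv,z in[("jar",(470,238),.04),("sd",(450,185),.01),("sdtip",(448,121),.01),("mug",(178,218),.05)]:print(n,pt("top",uv,z))
a=rect("top",img,c,.028,n=400);b=rect("top",img,c,.052,n=400)
cv2.imwrite("pics/r0.png",np.hstack([a,b]))
E
```

```text
[ 0.58810295 -0.06940243] 0.1358122446326314
[ 0.59010664 -0.0710172 ] 0.137089172317378
jar [ 0.38664447 -0.4269904   0.04      ]
sd [ 0.54576772 -0.38469524  0.01      ]
sdtip [ 0.74125863 -0.38727012  0.01      ]
mug [0.46560495 0.4254321  0.05      ]
```

View pics/r0.png

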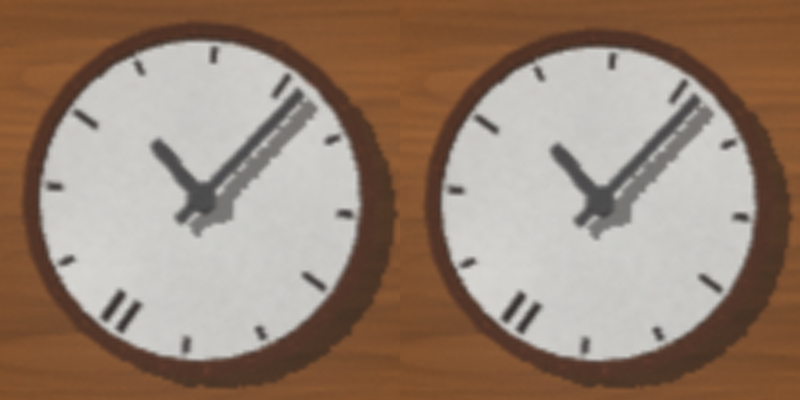

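The rectified view is centred on the dial. The twelve is at (121,311), the six at (282,87) and the minute hand's tip at (297,99) in the right half, so the time is about 3:31. I'll now refine the angles and plan the approach.

```bash
cat >> h.py <<'E'
def meas(img,name="top",c=None,R=(.06,.115)):
    "dial axis (fitted from the rim of the white dial), twelve's world angle, minute hand world angle candidates (deg)"
    n=1120;k=n/.34
    def polar(z,cc,r0,r1):
        g=cv2.cvtColor(rect(name,img,cc,z,n=n),cv2.COLOR_BGR2GRAY).astype(float)
        a=np.radians(np.arange(0,360,.25));r=np.arange(r0,r1,.001)
        x=np.outer(np.cos(a),r);y=np.outer(np.sin(a),r)   # world offsets
        return cv2.remap(g.astype(np.float32),np.float32(n/2-y*k),np.float32(n/2-x*k),1)
    tick=255-polar(.029,c,.112,.122).mean(1)
    tick=np.clip(tick-np.median(tick),0,None)
    a=np.radians(np.arange(0,360,.25))
    ph=np.degrees(np.angle((tick*np.exp(12j*a)).sum()))/12   # mod 30 phase
    hand=polar(.052,c,*R).mean(1)
    return ph%30,tick,hand
E
python3 - <<'E'
from h import *
img=cv2.imread("pics/top0.png");c=np.array([.5885,-.0698])
ph,t,h=meas(img,c=c)
print("tick phase mod30",ph,"-> twelve",ph+120)
a=np.arange(0,360,.25)
for i in np.argsort(h)[:12]:print(a[i]-360,round(h[i]),end="; ")
w=(abs((a-316+180)%360-180)<4);ww=np.clip(170-h,0,None)*w;print("\nhand",(ww*a).sum()/ww.sum()-360)
x=np.array([pt("top",(346,172),.055)]);print("hub",x)
s=ctrl.state();print(s["position"],s["tcp_rot"])
E
```

```text
tick phase mod30 23.385198325475066 -> twelve 143.38519832547507
-43.5 74; -43.75 74; -43.25 75; -44.0 75; -43.0 76; -44.25 76; -42.75 78; -44.5 78; -42.5 80; -44.75 81; -42.25 84; -45.0 85; 
hand -43.76570949823241
hub [[ 0.58780036 -0.07064326  0.055     ]]
[ 0.25850477 -0.67687384  0.24145811] [-3.08802259e+00 -5.69662633e-01  6.15150585e-04]
```

```bash
python3 -m crank '0.0 0 0 0 0 -0.14; 0.02 0 0 0 0 -0.14; 0.04 0 0 0 0 -0.14' 0
```

```text
clock: 0.4
position: [0.305, -0.6454, 0.2416]
tcp_rot: [-2.903, -1.201, 0.004]
wrist_force: [0.9, -1.7, -0.1]
opening: 0.0441
gripper_force: 0.0
```

```bash
cat >> h.py <<'E'
from scipy.spatial.transform import Rotation as Ro
def go(P,yaw_y):
    "remaining turn (tool z) and shift in present tool axes, and in final tool axes"
    s=ctrl.state();R=Ro.from_rotvec(s["tcp_rot"]).as_matrix()
    y=np.degrees(np.arctan2(R[1,1],R[0,1]));w=-np.radians((yaw_y-y+180)%360-180)
    d=np.array(P)-s["position"];f=np.radians(yaw_y);Rf=np.array([[-np.sin(f),np.cos(f),0],[np.cos(f),np.sin(f),0],[0,0,-1]]).T
    Rf=np.c_[[-np.sin(f),np.cos(f),0],[np.cos(f),np.sin(f),0],[0,0,-1]]
    print("yaw",y.round(2),"turn",w.round(3),"shift now",(R.T@d).round(4),"shift after turn",(Rf.T@d).round(4),"tilt",R[:,2].round(3))
E
python3 - <<'E'
from h import *
img=cv2.imread("pics/top0.png");c=np.array([.5885,-.0698])
ph,t,h=meas(img,c=c);a=np.arange(0,360,.25)
m=t*(abs((a-314+180)%360-180)>12)
for k in range(12):
    w=abs((a-144-30*k+180)%360-180)<9
    d=((a-144-30*k+180)%360-180);ww=m*w
    if ww.sum()>0:print(k,round((ww*d).sum()/ww.sum()+144,2),end="; ")
go([.678,-.107,.15],46.2)
E
```

```text
0 144.29; 1 144.24; 2 143.97; 3 144.24; 4 144.29; 5 144.73; 6 146.6; 7 145.15; 8 144.63; 9 144.99; 10 144.8; 11 144.65; yaw -45.03 turn -1.592 shift now [ 0.6447 -0.1172  0.0903] shift after turn [0.1034 0.6468 0.0916] tilt [-0.002 -0.001 -1.   ]
```

```bash
python3 -m crank '0 0 0 0 0 -0.145; 0 0 0 0 0 -0.145; 0 0 0 0 0 -0.145; 0 0 0 0 0 -0.145; 0 0 0 0 0 -0.145; 0 0 0 0 0 -0.145; 0 0 0 0 0 -0.145; 0 0 0 0 0 -0.145; 0 0 0 0 0 -0.145; 0 0 0 0 0 -0.145'; python3 -m crank '0 0 0 0 0 -0.1; 0.01 0.045 0 0 0 0; 0.01 0.045 0 0 0 0; 0.01 0.045 0 0 0 0; 0.01 0.045 0 0 0 0; 0.01 0.045 0 0 0 0; 0.01 0.045 0 0 0 0; 0.01 0.045 0 0 0 0; 0.01 0.045 0 0 0 0; 0.01 0.045 0 0 0 0'; python3 -c "
from h import *
go([.678,-.107,.15],46.2)"
```

```text
clock: 1.4
position: [0.3078, -0.6434, 0.2418]
tcp_rot: [-1.368, -2.828, -0.001]
wrist_force: [0.4, 0.0, -0.7]
opening: 0.0001
gripper_force: 0.0
clock: 2.4
position: [0.5389, -0.2968, 0.242]
tcp_rot: [-1.233, -2.889, 0.0]
wrist_force: [0.7, -0.4, 0.4]
opening: -0.0
gripper_force: 0.0
yaw 43.76 turn -0.043 shift now [0.0408 0.2318 0.092 ] shift after turn [0.031  0.2333 0.092 ] tilt [-0.001  0.    -1.   ]
```

```bash
python3 -m crank '0 0 0 0 0 -0.043; 0.005 0.04 0.01 0 0 0; 0.005 0.04 0.01 0 0 0; 0.005 0.04 0.01 0 0 0; 0.005 0.04 0.01 0 0 0; 0.006 0.035 0.02 0 0 0; 0.005 0.028 0.02 0 0 0; 0 0.01 0.012 0 0 0; 0 0 0 0 0 0; 0 0 0 0 0 0'; python3 -c "
from h import *
go([.678,-.107,.049],46.2)
for n in('top','side'): cv2.imwrite('pics/%s1.png'%n,ctrl.capture(n)[:,:,::-1])
a=cv2.imread('pics/top1.png')[90:260,250:450];b=cv2.imread('pics/side1.png')[90:260,220:420]
cv2.imwrite('pics/c1.png',np.hstack([cv2.resize(x,(400,340),interpolation=2) for x in(a,b)]))"
```

```text
clock: 3.4
position: [0.6764, -0.1102, 0.1501]
tcp_rot: [-1.172, -2.914, 0.002]
wrist_force: [0.2, -0.5, 1.0]
opening: 0.0003
gripper_force: 0.0
yaw 46.18 turn -0.0 shift now [0.0011 0.0035 0.1011] shift after turn [0.0011 0.0034 0.1011] tilt [-0.001 -0.001 -1.   ]
```

View pics/c1.png

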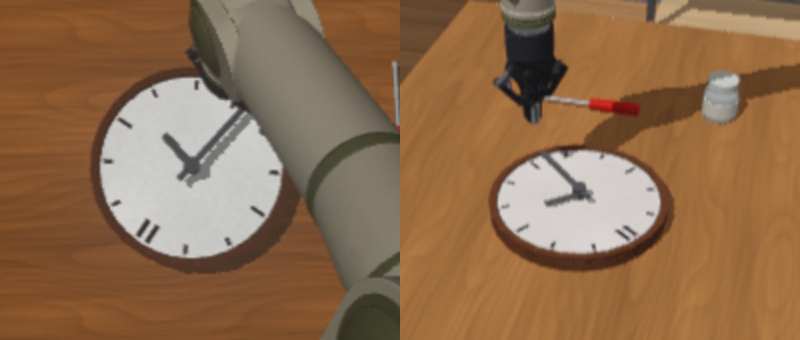

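The crop shows the gripper closed above the dial, on the counter-clockwise side of the minute hand. The hand and clock are undisturbed. I'll descend.

```bash
python3 -m crank '0.001 0.0035 0.03 0 0 0; 0 0 0.03 0 0 0; 0 0 0.02 0 0 0; 0 0 0.012 0 0 0; 0 0 0.009 0 0 0; 0 0 0 0 0 0; 0 0 0 0 0 0'; python3 -c "
from h import *
go([.678,-.107,.049],46.2)
cv2.imwrite('pics/s2.png',cv2.resize(ctrl.capture('side')[130:230,250:370,::-1],(720,600),interpolation=2))"
```

```text
clock: 4.2
position: [0.6792, -0.1057, 0.0502]
tcp_rot: [1.171, 2.914, 0.0]
wrist_force: [-0.1, 0.4, -0.1]
opening: 0.0002
gripper_force: 0.0
yaw 46.22 turn 0.0 shift now [ 0.     -0.0017  0.0012] shift after turn [ 0.     -0.0017  0.0012] tilt [ 0.001 -0.    -1.   ]
```

View pics/s2.png

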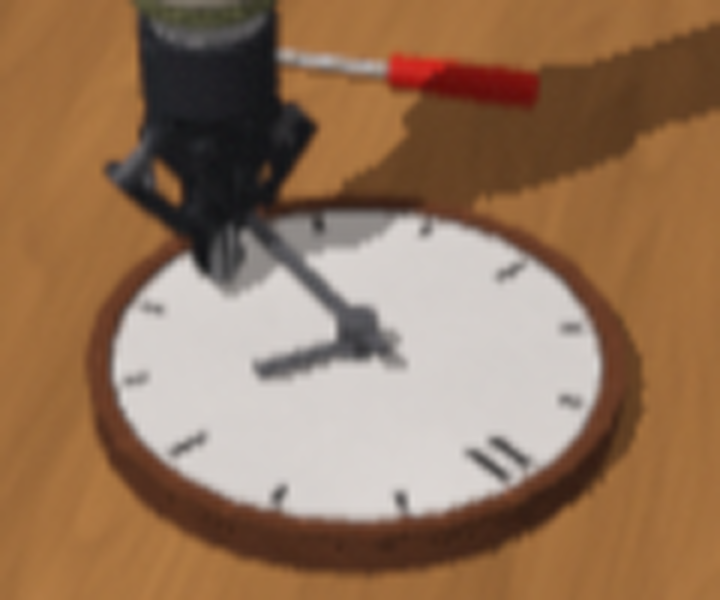

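The side crop shows the fingertip at (225,275) just above the dial, beside the minute hand and clear of the hour hand. I'll close in and start the arc.

```bash
python3 -m crank '0 -0.004 0.001 0 0 0; 0 -0.004 0 0 0 0; 0 -0.004 0 0 0 0; 0 -0.004 0 0 0 0; -0.0015 -0.0091 0 0 0 0.1; -0.0015 -0.0091 0 0 0 0.1; -0.0015 -0.0091 0 0 0 0.1; -0.0015 -0.0091 0 0 0 0.1; -0.0015 -0.0091 0 0 0 0.1; 0 0 0 0 0 0';python3 - <<'E'
from h import *
cv2.imwrite('pics/s3.png',cv2.resize(ctrl.capture('side')[130:230,250:370,::-1],(720,600),interpolation=2))
def tool():
    s=ctrl.state();R=Ro.from_rotvec(s["tcp_rot"]).as_matrix();C=np.array([.5883,-.07,.049])
    print("center in tool",(R.T@(C-s["position"])).round(4),"theta implied",np.degrees(np.arctan2(R[1,1],R[0,1]))-90,s["wrist_force"].round(2))
tool()
E
```

```text
clock: 5.25
position: [0.6339, -0.1499, 0.0484]
tcp_rot: [-1.859, -2.533, 0.002]
wrist_force: [0.5, -0.3, 0.4]
opening: 0.0002
gripper_force: 0.0
center in tool [ 0.0896 -0.0201 -0.0006] theta implied -72.31738567461906 [0.26 0.27 0.11]
```

View pics/s3.png

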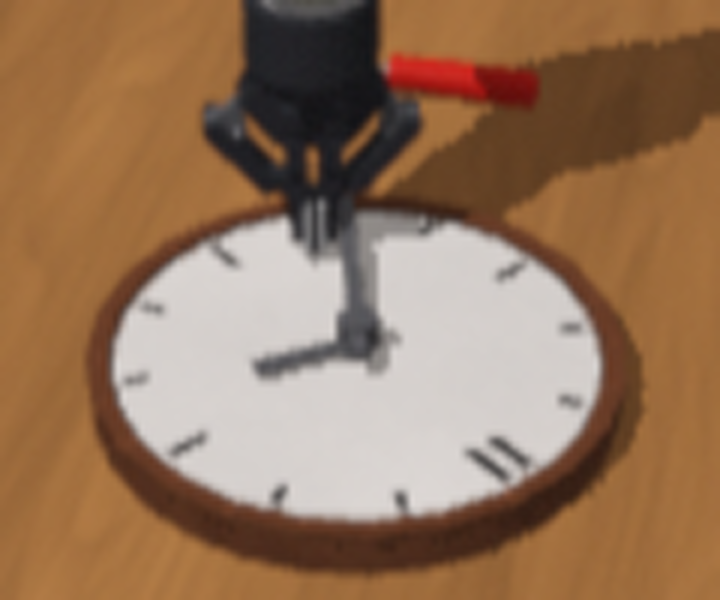

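The hand is moving with the finger: the fingertip is at (318,240) against the hand, and the clock has not shifted. I'll continue along the arc.

```bash
cat >> h.py <<'E'
def tool():
    s=ctrl.state();R=Ro.from_rotvec(s["tcp_rot"]).as_matrix();C=np.array([.5883,-.07,.049])
    print("center in tool",(R.T@(C-s["position"])).round(4),"theta implied",np.degrees(np.arctan2(R[1,1],R[0,1]))-90,s["wrist_force"].round(2),s["joint_pos"].round(2))
E
python3 -m crank '-0.0015 -0.0091 0 0 0 0.1; -0.0015 -0.0091 0 0 0 0.1; -0.0015 -0.0091 0 0 0 0.1; -0.0015 -0.0091 0 0 0 0.1; -0.0015 -0.0091 0 0 0 0.1; -0.0015 -0.0091 0 0 0 0.1; -0.0015 -0.0091 0 0 0 0.1; -0.0015 -0.0091 0 0 0 0.1; -0.0015 -0.0091 0 0 0 0.1; 0 0 0 0 0 0'; python3 -c "
from h import *
tool()"
```

```text
clock: 6.3
position: [0.5543, -0.1536, 0.0482]
tcp_rot: [-2.771, -1.478, 0.001]
wrist_force: [0.6, -1.0, -0.3]
opening: 0.0003
gripper_force: 0.0
center in tool [ 0.0884 -0.0183 -0.0008] theta implied -123.8538115466836 [ 0.65 -0.95 -0.31] [ 0.21  0.7  -0.06  2.08  0.1   0.37 -0.52]
```

```bash
python3 -m crank '-0.0015 -0.009 -0.001 0 0 0.1; -0.0015 -0.009 0 0 0 0.1; -0.0015 -0.009 0 0 0 0.1; -0.0015 -0.009 0 0 0 0.1; -0.0015 -0.009 0 0 0 0.1; -0.0015 -0.009 0 0 0 0.1; -0.0015 -0.009 0 0 0 0.1; -0.0015 -0.009 0 0 0 0.1; -0.0015 -0.009 0 0 0 0.1; 0 0 0 0 0 0'; python3 -c "
from h import *
tool()
cv2.imwrite('pics/s4.png',cv2.resize(ctrl.capture('side')[130:230,250:370,::-1],(720,600),interpolation=2))"
```

```text
clock: 7.3
position: [0.5016, -0.0945, 0.0491]
tcp_rot: [-3.138, -0.13, 0.0]
wrist_force: [0.5, 0.1, 1.0]
opening: -0.0
gripper_force: 0.0
center in tool [ 0.0884 -0.0172  0.0001] theta implied -175.24946788641603 [0.46 0.11 0.95] [-0.01  0.67  0.12  2.23 -0.31  0.25 -1.1 ]
```

View pics/s4.png

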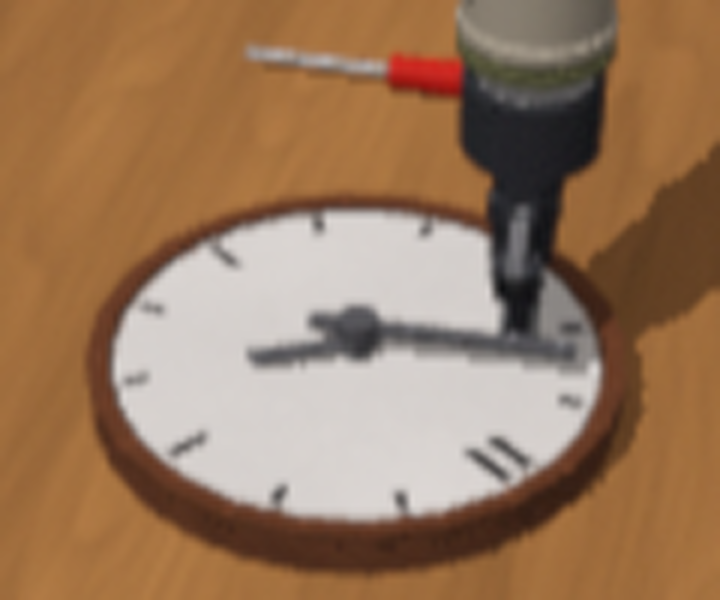

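The side crop shows the hand's tip at (575,350), near the ten. The finger is behind it at (518,330). I'll push on and stop about 12° short to measure.

```bash
python3 -m crank '-0.0015 -0.009 0 0 0 0.1; -0.0015 -0.009 0 0 0 0.1; -0.0015 -0.009 0 0 0 0.1; -0.0015 -0.009 0 0 0 0.1; -0.0015 -0.009 0 0 0 0.1; 0 0 0 0 0 0; 0 0 0 0 0 0'; python3 - <<'E'
from h import *
tool()
t=pt("side",(345.8,188.3),.052);d=t[:2]-[.59,-.071];print("earlier tip",t,np.degrees(np.arctan2(d[1],d[0])),np.hypot(*d))
a=rect("side",ctrl.capture("side")[:,:,::-1].copy(),[.59,-.071],.052,n=400);b=rect("top",ctrl.capture("top")[:,:,::-1].copy(),[.5885,-.07],.052,n=400)
cv2.imwrite('pics/r5.png',np.hstack([a,b]))
E
```

```text
clock: 8.05
position: [0.4995, -0.0512, 0.0492]
tcp_rot: [3.074, -0.649, 0.0]
wrist_force: [0.5, 0.4, -0.4]
opening: -0.0001
gripper_force: 0.0
center in tool [ 0.0888 -0.0187  0.0002] theta implied -203.84032495720214 [ 0.46  0.44 -0.36] [-0.16  0.67  0.22  2.26 -0.56  0.26 -1.43]
earlier tip [ 0.46684846 -0.07227684  0.052     ] -179.40597415226625 0.12315815466342146
```

View pics/r5.png

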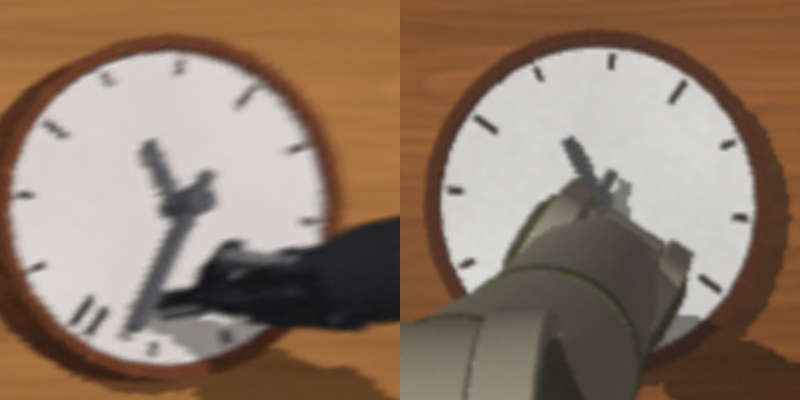

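The rectified side view shows the tip at (131,330), the tail at (207,178) and the double bar at about (88,316). The hand is roughly 9° short. I'll measure that numerically.

```bash
cat >> h.py <<'E'
def side_hand(lo,hi,img=None,thr=110):
    "per-radius dark centroid of minute hand seen from side; fits line (world, z=.0505)"
    c=np.array([.590,-.071]);n=1120;k=n/.34;z=.051
    img=ctrl.capture("side")[:,:,::-1].copy() if img is None else img
    g=cv2.cvtColor(rect("side",img,c,z,n=n),cv2.COLOR_BGR2GRAY).astype(np.float32)
    P=[]
    a=np.radians(np.arange(lo,hi,.1))
    for r in list(np.arange(.03,.066,.002))+list(np.arange(.106,.118,.002)):
        x=r*np.cos(a);y=r*np.sin(a);v=cv2.remap(g,np.float32(n/2-y*k)[None],np.float32(n/2-x*k)[None],1)[0]
        w=np.clip(thr-v,0,None)
        if w.sum()>50:P.append([r,*c+r*np.r_[np.cos((w*a).sum()/w.sum()),np.sin((w*a).sum()/w.sum())]])
    P=np.array(P)
    for sel in(P[:,0]<.07,P[:,0]>.1,P[:,0]>0):
        if sel.sum()>3:
            vx,vy,x0,y0=cv2.fitLine(P[sel,1:].astype(np.float32),cv2.DIST_HUBER,0,.01,.01).ravel()
            an=np.degrees(np.arctan2(vy,vx));an+=180*(np.cos(np.radians(an-(lo+hi)/2))<0);nrm=np.array([-vy,vx])
            print(sel.sum(),"line angle",an.round(2),"axis offset mm",(nrm@(np.r_[x0,y0]-[.5885,-.07])*1e3).round(2))
    return P
def side_twelve(img):
    g=rect("side",img,np.array([.590,-.071]),.029,n=1120);g=cv2.cvtColor(g,6).astype(np.float32);k=1120/.34
    out=[]
    # each bar's angle; opposite pairs give axis-free directions
    a=np.radians(np.arange(0,360,.1));C={}
    for j in range(12):
        b=np.radians(np.arange(144.5+30*j-8,144.5+30*j+8,.1));r=np.arange(.111,.121,.001)
        x=np.outer(np.cos(b),r);y=np.outer(np.sin(b),r)
        v=cv2.remap(g,np.float32(560-y*k),np.float32(560-x*k),1);w=np.clip(130-v,0,None)
        if w.sum()>200:C[j]=np.r_[(w*x).sum(),(w*y).sum()]/w.sum()
    for j in range(6):
        if j in C and j+6 in C:
            d=C[j]-C[j+6];out.append((j,round((np.degrees(np.arctan2(d[1],d[0]))-30*j)%360,2),round(np.hypot(*d),4)))
    return out
E
python3 - <<'E'
from h import *
print("side twelve from t0",side_twelve(cv2.imread("pics/side0.png")))
side_hand(-60,-28,cv2.imread("pics/side0.png"))
P=side_hand(144,166);
E
```

```text
side twelve from t0 [(0, np.float64(144.42), np.float64(0.2307)), (3, np.float64(144.53), np.float64(0.2323))]
18 line angle -44.11 axis offset mm 3.29
6 line angle 248.63 axis offset mm -102.22
24 line angle -47.59 axis offset mm 6.09
18 line angle 151.57 axis offset mm 1.81
6 line angle 129.0 axis offset mm -45.5
24 line angle 155.66 axis offset mm 5.12
```

```bash
python3 -m crank '-0.001 -0.0062 0 0 0 0.07; 0 0 0 0 0 0; 0 0 0 0 0 0'; python3 -c "
from h import *
tool()"; python3 -m crank '0 0.01 0 0 0 0; 0 0.01 0 0 0 0; 0 0 -0.03 0 0 0; 0 0 -0.03 0 0 0; 0 0.02 -0.04 0 0 0; 0 0.04 0 0 0 0; 0 0.04 0 0 0 0; 0 0.04 0 0 0 0; 0 0.04 0 0 0 0; 0 0 0 0 0 0'; python3 - <<'E'
from h import *
img=ctrl.capture("top")[:,:,::-1].copy();cv2.imwrite("pics/top6.png",img)
c=np.array([.5885,-.0698]);ph,t,h=meas(img,c=c);a=np.arange(0,360,.25)
w=(abs(a-148)<8);ww=np.clip(150-h,0,None)*w;print("hand",(ww*a).sum()/ww.sum(),a[w][np.argmin(h[w])],h[w].min())
ph,t,h=meas(img,c=c,R=(.03,.08));ww=np.clip(150-h,0,None)*w;print("hand inner",(ww*a).sum()/ww.sum())
cv2.imwrite("pics/r6.png",np.hstack([rect("top",img,c,.052,n=400),rect("top",img,c,.028,n=400)]))
E
```

```text
clock: 8.5
position: [0.5008, -0.0451, 0.0493]
tcp_rot: [3.048, -0.761, 0.0]
wrist_force: [0.0, -0.6, -0.8]
opening: 0.0002
gripper_force: 0.0
center in tool [ 0.0889 -0.0192  0.0003] theta implied -208.04756968862716 [ 0.01 -0.57 -0.83] [-0.19  0.68  0.24  2.26 -0.6   0.27 -1.48]
clock: 9.5
position: [0.4025, -0.2264, 0.1498]
tcp_rot: [3.042, -0.778, 0.0]
wrist_force: [-0.1, 0.4, -0.0]
opening: -0.0002
gripper_force: 0.0
hand 151.61679328033105 151.75 78.96373
hand inner 151.6098303867516
```

View pics/r6.png

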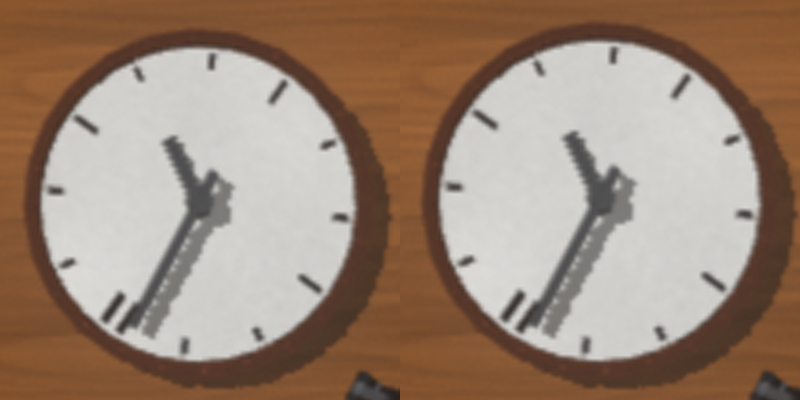

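The clean top view shows the hand at 151.6° and the twelve at 144.5°, so it is 7.1° short. The clock has not moved. I'll go back to the contact pose and push the rest.

```bash
cat > fin.py <<'E'
from h import *
C=np.array([.5884,-.07]);P=np.array([.5008,-.0451])
y0=-208.05+90;al=np.radians(-7.1);R2=np.array([[np.cos(al),-np.sin(al)],[np.sin(al),np.cos(al)]])
F=C+R2@(P-C);yw=y0-7.1;f=np.radians(yw)
ap=F+.03*np.r_[np.cos(f),np.sin(f)]  # same final yaw, 30 mm back
print("final",F,yw,"approach",ap)
go([*ap,.049],yw);go([*F,.049],yw)
E
python3 fin.py
```

```text
final [ 0.5045494  -0.03446345] -125.15 approach [ 0.48727783 -0.05899287]
yaw -118.56 turn 0.115 shift now [-0.0057 -0.185   0.1004] shift after turn [-0.0269 -0.183   0.1005] tilt [-0.    -0.001 -1.   ]
yaw -118.56 turn 0.115 shift now [-0.0023 -0.2148  0.1004] shift after turn [-0.0269 -0.213   0.1005] tilt [-0.    -0.001 -1.   ]
```

```bash
python3 -m crank '0 0 0 0 0 0.115; -0.006 -0.04 0 0 0 0; -0.006 -0.04 0 0 0 0; -0.006 -0.04 0 0 0 0; -0.006 -0.04 0 0 0 0; -0.003 -0.023 0.03 0 0 0; 0 0 0.03 0 0 0; 0 0 0.02 0 0 0; 0 0 0 0 0 0; 0 0 0 0 0 0'; python3 fin.py
```

```text
clock: 10.55
position: [0.4881, -0.0553, 0.0693]
tcp_rot: [2.998, -0.939, -0.002]
wrist_force: [0.3, 0.6, 0.2]
opening: -0.0002
gripper_force: 0.0
final [ 0.5045494  -0.03446345] -125.15 approach [ 0.48727783 -0.05899287]
yaw -124.78 turn 0.006 shift now [0.0014 0.0035 0.0203] shift after turn [0.0014 0.0035 0.0203] tilt [-0.001  0.    -1.   ]
yaw -124.78 turn 0.006 shift now [ 0.0016 -0.0265  0.0203] shift after turn [ 0.0014 -0.0265  0.0203] tilt [-0.001  0.    -1.   ]
```

```bash
python3 -m crank '0.0014 0.0015 0.01 0 0 0.006; 0 0 0.01 0 0 0; 0 0 0 0 0 0; 0 -0.005 0 0 0 0; 0 -0.005 0 0 0 0; 0 -0.004 0 0 0 0; 0 -0.004 0 0 0 0; 0 -0.004 0 0 0 0; 0 -0.003 0 0 0 0; 0 0 0 0 0 0'; python3 fin.py
```

```text
clock: 11.55
position: [0.5035, -0.0364, 0.0492]
tcp_rot: [-2.995, 0.947, -0.0]
wrist_force: [0.4, -0.3, -0.1]
opening: -0.0003
gripper_force: 0.0
final [ 0.5045494  -0.03446345] -125.15 approach [ 0.48727783 -0.05899287]
yaw -125.09 turn 0.001 shift now [-0.0003  0.0278  0.0002] shift after turn [-0.0003  0.0278  0.0002] tilt [ 0.  0. -1.]
yaw -125.09 turn 0.001 shift now [-0.0003 -0.0022  0.0002] shift after turn [-0.0003 -0.0022  0.0002] tilt [ 0.  0. -1.]
```

```bash
python3 -m crank '0 -0.001 0 0 0 0; 0 -0.001 0 0 0 0; 0 0 0 0 0 0'; python3 fin.py|tail -1; python3 -m crank '0 0.01 0 0 0 0; 0 0.01 0 0 0 0; 0 0 -0.03 0 0 0; 0 0 -0.03 0 0 0; 0 0.02 -0.04 0 0 0; 0 0.04 0 0 0 0; 0 0.04 0 0 0 0; 0 0.04 0 0 0 0; 0 0.04 0 0 0 0; 0 0 0 0 0 0'; python3 - <<'E'
from h import *
img=ctrl.capture("top")[:,:,::-1].copy();c=np.array([.5885,-.0698]);a=np.arange(0,360,.25)
w=(abs(a-144.5)<8)
for R in((.03,.08),(.06,.1)):
    ph,t,h=meas(img,c=c,R=R);ww=np.clip(150-h,0,None)*w;print("hand",(ww*a).sum()/ww.sum())
cv2.imwrite("pics/r7.png",np.hstack([rect("top",img,c,.052,n=400),img[60:260,180:380].repeat(2,0).repeat(2,1)]))
E
```

```text
clock: 11.85
position: [0.5044, -0.0353, 0.0492]
tcp_rot: [2.995, -0.948, -0.0]
wrist_force: [-0.2, -0.5, 1.5]
opening: 0.0002
gripper_force: 0.1
yaw -125.14 turn 0.0 shift now [-0.0004 -0.0008  0.0002] shift after turn [-0.0004 -0.0008  0.0002] tilt [-0. -0. -1.]
clock: 12.85
position: [0.3852, -0.2034, 0.1497]
tcp_rot: [2.99, -0.961, -0.0]
wrist_force: [1.1, 0.5, 0.7]
opening: -0.0002
gripper_force: 0.0
hand 145.47099325846966
hand 145.49219586109123
```

View pics/r7.png

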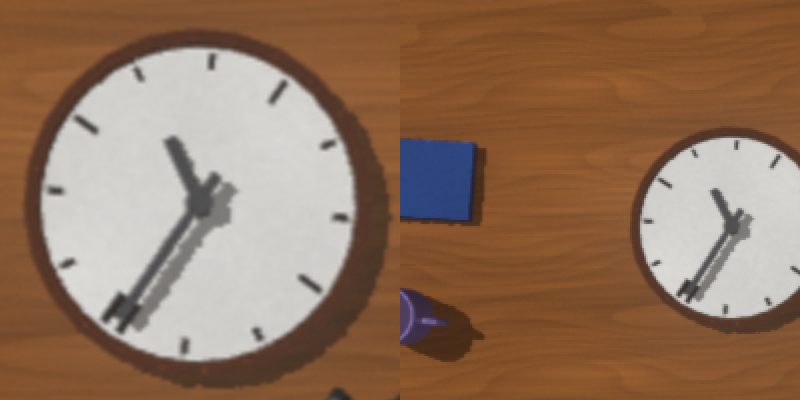

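The hand is at 145.5° against 144.5° for the twelve. That is about 0.2 minute short, with the tip between the double bars at (120,305). The gripper is clear and nothing else has moved, so I'm handing in.

```bash
python3 -c "
from rig import ctrl
print(ctrl.sign_off())"
```

```text
the job is handed in; nothing more can be done
None
```

The clock reads four o'clock: the minute hand stopped about 0.2 minute short of the twelve, never turned back or past it. The clock stayed where it lay, the gripper let go and backed clear, and the job was handed in at about 13 s.

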